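# Pack the reference kit

### The job

Pack the reference standards into the kit tray, each flat and upright in the recess made for it: the rectangular steel block in the rectangular recess, the solid disc in the widest round one, the larger check weight in the middle-sized one and the smaller weight in the smallest. The two open sample cups do not belong to the kit: leave them standing where they are.

Things in the scene. Friction and masses are not known exactly. Their poses are not given: they have to be found in the camera images.
- test_block_center (a point): steel reference block, a flat rectangular slab 45 x 60 x 15 mm (its x, y, z), about 0.3 kg, with a few small test dents on top. It goes in the rectangular recess. Origin at its centre, half-way up; z up when it stands.
- disc_center (a point): steel reference disc, solid and flat, 38 mm diameter, 14 mm high, about 0.12 kg, a few small dark dents on its flat top. It goes in the widest round recess. Origin at its centre, half-way up; z up when it stands.
- weight_large_center (a point): larger check weight: steel cylinder with a knob on top, 25 mm diameter, 32 mm high in all, about 0.1 kg; may be gripped anywhere on its 25 mm body. It goes in the middle-sized round recess. Origin at its centre, half-way up; z up when it stands.
- weight_small_center (a point): smaller check weight: same shape, 16 mm diameter, 21 mm high in all, about 0.02 kg. It goes in the smallest round recess. Origin at its centre, half-way up; z up when it stands.
- nest_block_seat (a point): grey plastic insert 90 x 90 mm, its top 12 mm above the worktop, one of four fixed two by two (92 mm apart, in any arrangement) in the square aluminium kit tray (196 mm, rim 13 mm above the worktop). In its middle a dark-floored recess 4 mm deep, rectangular, 57 x 74 mm (its x and y), for the reference block 45 x 60 mm. This point is the centre of the recess floor, 8 mm above the worktop; z up, x along the short side.
- nest_disc_seat (a point): Another such insert, the recess round, 54 mm diameter and 4 mm deep, for the reference disc. This point is the centre of the recess floor, 8 mm above the worktop; z up.
- nest_large_seat (a point): Another such insert, the recess round, 41 mm diameter and 4 mm deep, for the larger check weight. This point is the centre of the recess floor, 8 mm above the worktop; z up.
- nest_small_seat (a point): Another such insert, the recess round, 30 mm diameter and 4 mm deep, for the smaller check weight. This point is the centre of the recess floor, 8 mm above the worktop; z up.
- cup_wide_center (a point): look-alike that does not belong: white open sample cup, hollow, 33 mm diameter, 21 mm high, light, stands on the worktop and stays there. Origin at its centre, half-way up; z up when it stands.
- cup_tall_center (a point): look-alike that does not belong: white open sample cup, hollow, 27 mm diameter, 24 mm high, light, stands on the worktop and stays there. Origin at its centre, half-way up; z up when it stands.
There are look-alikes about, which are no part of the job. What is shaped like the part that bears nest_block_seat but purple is not meant.

How it is judged (in metres and radians):
At the end, for the whole second after the job is handed in: Block, disc, larger and smaller weight each lie at rest in their own recess: centre within 14 mm (horizontally) of the recess centre, bottom on the recess floor (height within 2.5 mm), tilt under 0.12 rad; both sample cups upright (0.2 rad) and within 30 mm of where they stood (horizontal distance between test_block_center and nest_block_seat below 0.014 m and z of test_block_center in the frame of nest_block_seat between 0.005 and 0.01 m and angle between each of test_block_center, disc_center, weight_large_center, weight_small_center's own z axis and vertical below 0.12 rad and linear speed of each of test_block, disc, weight_large, weight_small below 0.01 m/s and horizontal distance between disc_center and nest_disc_seat below 0.014 m and z of disc_center in the frame of nest_disc_seat between 0.0045 and 0.0095 m and horizontal distance between weight_large_center and nest_large_seat below 0.014 m and z of weight_large_center in the frame of nest_large_seat between 0.0135 and 0.0185 m and horizontal distance between weight_small_center and nest_small_seat below 0.014 m and z of weight_small_center in the frame of nest_small_seat between 0.008 and 0.013 m and distance of each of cup_wide_center, cup_tall_center from where it was at the start of the episode below 0.03 m and angle between each of cup_wide_center, cup_tall_center's own z axis and vertical below 0.2 rad); the robot touches nothing.
It fails at once if a sample cup is moved from its place (by 30 mm or more) (distance of any of cup_wide_center, cup_tall_center from where it was at the start of the episode above 0.03 m).
It also fails if it takes over 96 s, if anything falls off the work surface, if the arm or the gripper's body presses on something with over 40 N, if the wrist force passes 120 N, or if a joint passes its speed limit or range.

### The arm

A 6-joint arm with a two-finger parallel gripper is mounted at the origin on a cart in front of the work surface, level with it; the furniture and walls round the work are solid. World frame = base frame: x ahead of the robot, y to its left, z up, the work surface at z = 0. Lengths are in mm, angles in degrees, forces in N, time in s.
With the tool pointing down it reaches from about 350 to 850 mm from the base axis. Payload 8.1 kg.
Tool frame: the origin (TCP) lies midway between the tips of the shut fingers; the grasp point (between the pads) lies 19 mm behind it; x points along the fingers, y is the direction in which the jaws open and shut, and the axes are right-handed (so a half turn about x gives the same grasp; the last joint's range is limited). The gripper opens to 85 mm and grips with 20 to 120 N. Pads are 22 mm wide; open, the fingers measure 114 mm over their backs; the gripper's body (76 mm by 85 mm) begins 54 mm behind the grasp point. The pads swing forward as they close: fully open they stand 13 mm farther back than shut.
Start: joints at [-68.09, 7.471, 85.268, -0, 87.261, -4.893], TCP at [270.574, -535.533, 231.292] pointing down, gripper open.
Joint ranges: [-169.43, 169.43], [-51.17, 129.36], [1.28, 143.12], [-76.62, 256.62], [0, 156.53], [-152.29, 152.29]. Speed limits (degrees/s): [136.94, 136.94, 159.86, 180, 180, 180].

### API

Orientations are given as [roll, pitch, yaw] about the fixed x, y, z axes, in that order (R = Rz(yaw) Ry(pitch) Rx(roll)).
In Python, from bench import r gives the robot as it stands.
- The arm moves only by the tool move_arm, never from a script. Its argument "deltas" is a list of rows, each a list of 2 entries, a list of its own where there are three numbers: the shift along the tool's x, y, z in mm, then the turn about the tool's x in degrees. A call has 1 to 12 rows; each row is the pose to reach, as a shift and turn from the pose measured when the call began, along the tool's axes at that moment; what a row does not reach only later rows make up. A row lasts 1/8 s, in which the tool goes at most 62.5 mm and 10.7 degrees, less where a joint would pass 70% of its speed; a pose out of reach is approached as far as the arm can. A call with a gripper value outside its range is refused whole. "jaw" is the opening, from -1 (shut) to 1 (fully open), set as the call begins (left out, the last holds). The fingers move at their own pace and stop on an object; "squeeze" is the grip in N (left out, the last holds). Time passes only in rows, so rows that repeat a pose let the fingers close. It gives the time, the measured TCP pose, the force and the opening at its end, in the units of the state.
- r.sense(): the state, without advancing time (a new reading comes with each control period).
- r.snapshot(name): name is "scene" or "top"; returns (picture, depth): 400x640x3 uint8, red, green, blue; 400x640 float32, mm along the optical axis (not along the pixel's ray), 0 where there is no reading.
- r.get_calibration(name): a dict with "fovy" (degrees; the focal length in pixels is half the picture's height over the tangent of half this angle, whatever the lens; pixels are square), "cx", "cy" (the principal point, pixels), "position" and "attitude" of the camera in the world. Camera axes: x right, y down, z forward; pixel columns grow to the right and rows downward; lengths in mm; the calibration is good to about 2 mm. A picture is of the moment at which its call begins. get_calibration takes no time and is no camera call.
- r.hand_in(): hands the job in, once; it reports no verdict.
The state is a dict: "time": time; "joint_pos": joint angles; "qd": joint speeds; "joint_efforts": joint torques, N m; "tool_pos": TCP position; "tcp_rot": TCP orientation; "ft_force": force on the tool from outside, world axes, zero at the start; "wrist_torque": the same for the moment, N m; "finger_gap": finger opening in mm.
Only numpy, scipy, OpenCV 4.12 (cv2) and the standard library are available. Lean on these libraries where they do the work, as an engineer would, in place of code of your own. Each camera call takes 0.05 s, during which the arm holds its last target. There are 200 camera calls.

## Working session

There is one attempt and no reset: what is moved stays moved. The work goes in short steps, Python scripts to look and compute and a tool call to move; the robot and the scene stay as the last step left them, time stands still between calls to the robot, and variables do not carry over. Pictures are saved under pics/ and viewed, about 12 in all and at most 16, crops included, and the job is handed in when it is done.

Besides the shell and the picture viewer there is one more tool, called by a JSON object that holds its "method" and its "body", one argument or row to a line. move_arm: Moves the arm, as the interface text tells. Its arguments: {"type":"object","properties":{"deltas":{"type":"array","items":{"type":"array"}},"jaw":{"type":"number"},"squeeze":{"type":"number"}},"required":["deltas"]}

```bash
ls; mkdir -p pics
python3 - <<'E'
from bench import r
import cv2,numpy as np
s=r.sense();print(s)
for n in("scene","top"):
    p,d=r.snapshot(n);cv2.imwrite(f"pics/{n}0.png",p[:,:,::-1]);np.save(f"pics/{n}0.npy",d);np.save(f"pics/{n}0rgb.npy",p);print(n,r.get_calibration(n))
E
```

```text
pics
{'time': 0.0, 'joint_pos': array([-6.80911290e+01,  7.51707113e+00,  8.53299154e+01,  5.32386788e-04,
        8.72628663e+01, -4.89314801e+00]), 'qd': array([ 0.07842338,  0.07375495, -0.00143636, -0.05607159,  0.00106143,
        0.00864578]), 'joint_efforts': array([ 1.94902168e-03, -5.69389987e+01, -5.00555706e+01,  9.91979687e-05,
        1.42883405e-02, -3.12701775e-05]), 'tool_pos': array([ 270.3559768 , -535.00471164,  230.21789015]), 'tcp_rot': array([-95.17047932,  89.89014582, 111.63151378]), 'ft_force': array([-0.41884651, -0.4236484 ,  0.71551048]), 'wrist_torque': array([0.03035408, 0.01733063, 0.0008376 ]), 'finger_gap': 85.66592005169792}
scene {'fovy': 52.322945448118865, 'cx': 318.1445173103889, 'cy': 195.2006120067055, 'position': array([-289.81699775, -947.35472853,  715.43442207]), 'attitude': array([-116.48897852,    0.44926188,  -37.30769399])}
top {'fovy': 57.49606029418994, 'cx': 319.25443174713786, 'cy': 199.0102119073695, 'position': array([ 358.24513388,   96.84359652, 1205.18072623]), 'attitude': array([-171.984349  ,    1.78472193,  -90.31821765])}
```

View pics/top0.png

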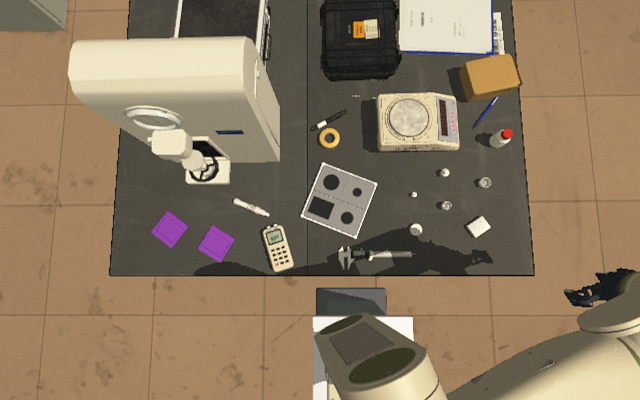

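View pics/scene0.png

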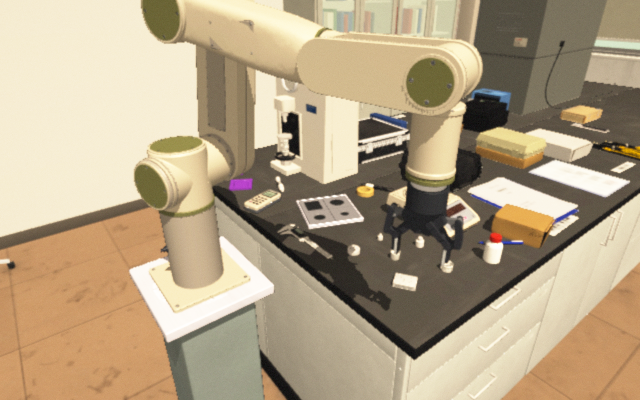

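Top view shows the tray at about (339,200), the block at (478,227), and candidate round things at (416,230), (414,195), (445,173), (447,205) and (484,183). I'll enlarge and measure them.

```bash
cat > h.py <<'E'
import numpy as np,cv2
from scipy.spatial.transform import Rotation as R
from bench import r
def cam(n):
    c=r.get_calibration(n);f=200/np.tan(np.radians(c["fovy"]/2))
    return c,f,R.from_euler('xyz',c["attitude"],degrees=True).as_matrix()
def at_z(n,uv,z):
    c,f,M=cam(n);d=M@np.array([(uv[0]-c["cx"])/f,(uv[1]-c["cy"])/f,1.]);p=np.array(c["position"]);return p+d*(z-p[2])/d[2]
def cloud(n,d):
    c,f,M=cam(n);v,u=np.mgrid[:400,:640];P=np.stack([(u-c["cx"])/f*d,(v-c["cy"])/f*d,d],-1)
    return P@M.T+np.array(c["position"])
def save(n,tag,box,k):
    p,d=r.snapshot(n);x0,y0,x1,y1=box
    cv2.imwrite(f"pics/{tag}.png",cv2.resize(p[y0:y1,x0:x1,::-1],None,fx=k,fy=k,interpolation=cv2.INTER_CUBIC));return p,d
E
python3 - <<'E'
from h import *
p=np.load("pics/top0rgb.npy");d=np.load("pics/top0.npy")
cv2.imwrite("pics/c1.png",cv2.resize(p[150:260,295:505,::-1],None,fx=3.8,fy=3.8,interpolation=cv2.INTER_CUBIC))
W=cloud("top",d);
print("table z",np.median(W[235:245,380:390,2]),W[200,339])
m=((W[...,2]>6)&(W[...,2]<60)).astype(np.uint8);m[:150]=0;m[245:]=0;m[:,:380]=0;m[:,505:]=0
k,l,st,ce=cv2.connectedComponentsWithStats(m)
for i in range(1,k):
    if st[i,4]<8: continue
    q=W[l==i];print(ce[i].round(1),st[i],"zmax",np.percentile(q[:,2],[50,95]).round(1),"xy",np.median(q,0)[:2].round(1),np.ptp(q[:,:2],axis=0).round())
E
```

```text
table z 0.12475114383801156 [523.63440825  67.74127972   4.54460044]
[411.7 150.2] [380 150  76   3  99] zmax [37.9 47.5] xy [ 681.1 -154.8] [  8. 256.]
[444.4 172.9] [440 169   9   9  56] zmax [20.6 33.4] xy [ 607.8 -277.6] [26. 24.]
[484.8 182.8] [479 178  12  11  90] zmax [11.1 21.8] xy [ 574.9 -410.8] [31. 33.]
[413.9 194.7] [412 193   5   5  18] zmax [13.9 21.7] xy [ 536.7 -176.5] [13. 13.]
[446.5 205.7] [442 202  10   9  38] zmax [19.3 25.2] xy [ 499.6 -283.4] [25. 27.]
[478.4 226.9] [467 216  24  22 280] zmax [14.7 18. ] xy [ 430.1 -379.3] [67. 72.]
[415.7 229.6] [410 224  12  12 113] zmax [13.6 17.6] xy [ 422.2 -179. ] [36. 36.]
```

View pics/c1.png

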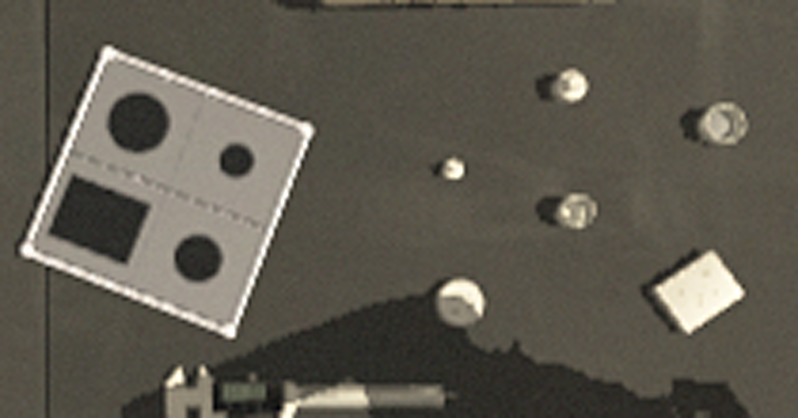

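Crop c1 makes the identities clear:

| Thing | Top image pixel | Why |
|---|---|---|
| Block | (478,227) | Rectangular slab |
| Disc | (416,230) | Solid, z about 14, 36 mm across |
| Larger weight | (445,173) | Has a knob, z about 33 |
| Smaller weight | (414,195) | Smallest, z about 21 |
| Cups (leave) | (484,183) and (447,205) | Hollow, with visible rims |

In the tray, the widest round recess is upper left, the smallest upper right, the rectangle lower left and the middle-sized one lower right. The purple plates lie elsewhere and are ignored. Next I'll work out positions and tool deltas.

```bash
cat >> h.py <<'E'
def blob(p,box,dark,thr):
    x0,y0,x1,y1=box;g=cv2.cvtColor(p,cv2.COLOR_RGB2GRAY)[y0:y1,x0:x1]
    m=((g<thr) if dark else (g>thr)).astype(np.uint8);k,l,st,ce=cv2.connectedComponentsWithStats(m)
    return [(ce[i]+[x0,y0],st[i,4],cv2.minAreaRect(np.argwhere(l==i)[:,::-1].astype(np.float32)+[x0,y0])) for i in range(1,k) if st[i,4]>8]
def go(xy,z,yaw=None):
    """tool-frame shift (mm) to TCP world (x,y,z) and turn so jaw axis (tool y) points along yaw (mod 180)"""
    s=r.sense();M=R.from_euler('xyz',s["tcp_rot"],degrees=True).as_matrix()
    t=M.T@(np.array([*xy,z])-s["tool_pos"]);j=np.degrees(np.arctan2(M[1,1],M[0,1]))
    # tool x down: positive turn lowers world yaw
    turn=0 if yaw is None else -((yaw-j+90)%180-90)
    print("t %.1f tcp"%s["time"],s["tool_pos"].round(1),"jaw axis %.1f"%j,"gap %.1f"%s["finger_gap"],"q",s["joint_pos"].round(0),"F",s["ft_force"].round(1),"-> shift",t.round(1),"turn %.1f"%turn)
E
python3 - <<'E'
from h import *
p=np.load("pics/top0rgb.npy")
for n,b,z in(("disc",(405,218,426,240),8),("large",(436,164,455,182),16),("small",(408,188,420,201),10),("block",(462,210,495,243),11),("cupw",(472,172,494,194),10),("cupt",(437,195,457,214),12)):
    for c,a,q in blob(p,b,False,110):
        P=at_z("top",c,z);B=np.array([at_z("top",x,z)[:2] for x in cv2.boxPoints(q)]);e=B[1]-B[0];f=B[2]-B[1]
        print(n,c.round(1),a,P.round(1),"edges",[(round(np.hypot(*v)),round(np.degrees(np.arctan2(v[1],v[0])))) for v in(e,f)])
for c,a,q in blob(p,(304,168,374,232),True,60):
    P=at_z("top",c,10);B=np.array([at_z("top",x,10)[:2] for x in cv2.boxPoints(q)]);e=B[1]-B[0];f=B[2]-B[1]
    print("recess",c.round(1),a,P.round(1),"edges",[(round(np.hypot(*v)),round(np.degrees(np.arctan2(v[1],v[0])))) for v in(e,f)])
E
```

```text
Traceback (most recent call last):
  File "h.py", line 18, in blob
    return [(ce[i]+[x0,y0],st[i,4],cv2.minAreaRect(np.argwhere(l==i)[:,::-1].astype(np.float32)+[x0,y0])) for i in range(1,k) if st[i,4]>8]
                                   ~~~~~~~~~~~~~~~^^^^^^^^^^^^^^^^^^^^^^^^^^^^^^^^^^^^^^^^^^^^^^^^^^^^^^
cv2.error: OpenCV(4.12.0) /io/opencv/modules/imgproc/src/convhull.cpp:143: error: (-215:Assertion failed) total >= 0 && (depth == CV_32F || depth == CV_32S) in function 'convexHull'
```

```bash
sed -i 's/cv2.minAreaRect(np.argwhere(l==i)\[:,::-1\].astype(np.float32)+\[x0,y0\])/cv2.minAreaRect((np.argwhere(l==i)[:,::-1]+[x0,y0]).astype(np.float32))/' h.py
cat > m.py <<'E'
from h import *
def rep(p,boxes,dark,thr):
  for n,b,z in boxes:
    for c,a,q in blob(p,b,dark,thr):
        P=at_z("top",c,z);B=np.array([at_z("top",x,z)[:2] for x in cv2.boxPoints(q)]);e=B[1]-B[0];f=B[2]-B[1]
        print(n,c.round(1),a,P.round(1),"edges",[(round(np.hypot(*v)),round(np.degrees(np.arctan2(v[1],v[0])))) for v in(e,f)])
E
python3 - <<'E'
from m import *
p=np.load("pics/top0rgb.npy")
rep(p,(("disc",(405,218,426,240),8),("large",(436,164,455,182),16),("small",(408,188,420,201),10),("block",(462,210,495,243),11),("cupw",(472,172,494,194),10),("cupt",(437,195,457,214),12)),False,110)
rep(p,[("recess",(304,168,374,232),10)],True,60)
go((430,-379),100)
E
```

```text
disc [416.  228.8] 119 [ 426.1 -181.2    8. ] edges [(39, -90), (36, 177)]
large [445.  172.1] 60 [ 611.4 -281.8   16. ] edges [(26, -91), (27, 177)]
small [414.  193.9] 26 [ 540.8 -179.    10. ] edges [(13, -91), (17, 178)]
block [478.6 226.4] 297 [ 432.4 -381.4   11. ] edges [(64, -57), (48, -150)]
cupw [485.  182.1] 102 [ 577.6 -412.3   10. ] edges [(39, -91), (33, 176)]
cupt [446.5 205. ] 72 [ 502.8 -282.2   12. ] edges [(29, -91), (26, 177)]
recess [309.6 184. ] 72 [577.8 165.2  10. ] edges [(125, -5), (37, -96)]
recess [330.9 181.8] 173 [584.2  94.1  10. ] edges [(47, -91), (47, 179)]
recess [356.6 191.8] 47 [549.7   9.2  10. ] edges [(24, -45), (21, -136)]
recess [320.5 207.2] 345 [499.4 129.3  10. ] edges [(53, -22), (71, -113)]
recess [346.5 217.7] 99 [464.1  43.9  10. ] edges [(33, -46), (35, -136)]
recess [307.  225.5] 12 [439.4 173.9  10. ] edges [(0, 0), (36, 0)]
t 0.1 tcp [ 270.4 -535.1  230.4] jaw axis -63.2 gap 85.3 q [-68.   8.  85.   0.  87.  -5.] F [ 0.1  0.4 -0.4] -> shift [ 130.5  -67.1 -212.8] turn 0.0
```

```bash
python3 -c "
from h import *
go((432,-381),60,32)"
```

```text
t 0.1 tcp [ 270.4 -535.1  230.4] jaw axis -63.2 gap 85.3 q [-68.   8.  85.   0.  87.  -5.] F [ 0.1  0.4 -0.4] -> shift [ 170.5  -64.4 -213.7] turn 84.8
```

{"method": "move_arm", "body": {
  "deltas": [
    [[170,-64,-214],-95],
    [[170,-64,-214],-95],
    [[170,-64,-214],-95],
    [[170,-64,-214],-95],
    [[170,-64,-214],-95],
    [[170,-64,-214],-95],
    [[170,-64,-214],-95],
    [[170,-64,-214],-95],
    [[170,-64,-214],-95],
    [[170,-64,-214],-95],
    [[170,-64,-214],-95]
  ],
  "jaw": 1,
  "squeeze": 50
}}

```text
time: 1.48
tool_pos: [432.3, -381.0, 60.2]
tcp_rot: [175.0, 89.9, 116.6]
ft_force: [1.1, 0.2, -0.5]
finger_gap: 85.4
```

```bash
python3 -c "
from h import *
go((432,-381),4,32)
save('scene','c2',(340,180,500,320),5)
"
```

```text
t 1.5 tcp [ 432.3 -381.    60.2] jaw axis 31.6 gap 85.4 q [-47.  12.  98.   0.  69. -78.] F [ 1.1  0.2 -0.5] -> shift [56.2 -0.2 -0.1] turn -0.4
```

View pics/c2.png

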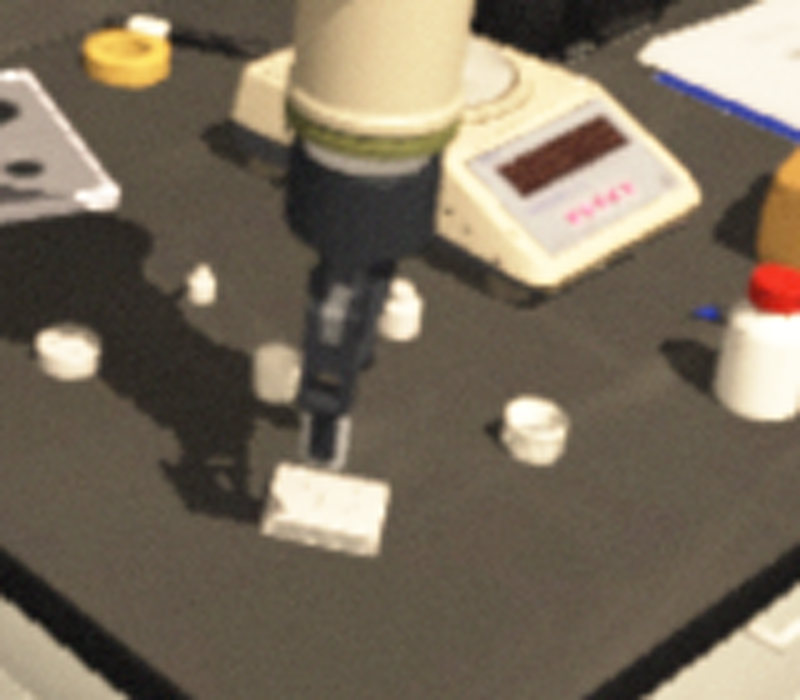

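The crop shows the gripper over the block, with the near finger at crop (325,430) and the block at (325,510). The jaw axis is across its 45 mm side, the knobbed weights are at (202,287) and (400,310), and the cups are clear. I'll descend and close.

{"method": "move_arm", "body": {
  "deltas": [
    [[20,0,0],0],
    [[40,0,0],0],
    [[50,0,0],0],
    [[56,0,0],0],
    [[56,0,0],0]
  ]
}}

```text
time: 2.15
tool_pos: [432.1, -380.7, 3.7]
tcp_rot: [178.8, 89.8, 120.5]
ft_force: [-0.3, -0.2, 0.1]
finger_gap: 85.4
```

{"method": "move_arm", "body": {
  "deltas": [
    [[0,0,0],0],
    [[0,0,0],0],
    [[0,0,0],0],
    [[0,0,0],0],
    [[0,0,0],0],
    [[0,0,0],0]
  ],
  "jaw": -1
}}

```text
time: 2.9
tool_pos: [432.6, -381.3, 4.7]
tcp_rot: [163.0, 89.9, 104.6]
ft_force: [-0.6, 0.4, 6.0]
finger_gap: 43.5
```

```bash
python3 -c "
from h import *
go((499,129),80,-22)
save('scene','c3',(340,180,500,320),5)
"
```

```text
t 2.9 tcp [ 432.6 -381.3    4.7] jaw axis 31.6 gap 43.5 q [-47.  17. 100.   0.  64. -78.] F [-0.6  0.4  6. ] -> shift [ -74.6  324.1 -399.8] turn 53.6
```

{"method": "move_arm", "body": {
  "deltas": [
    [[-30,0,0],0],
    [[-75,20,-25],0],
    [[-75,65,-80],10],
    [[-75,110,-135],20],
    [[-75,150,-185],30],
    [[-75,190,-235],40],
    [[-75,230,-285],50],
    [[-75,270,-335],54],
    [[-75,305,-375],54],
    [[-75,324,-400],54],
    [[-75,324,-400],54],
    [[-75,324,-400],54]
  ]
}}

```text
time: 4.45
tool_pos: [497.9, 129.4, 79.6]
tcp_rot: [-86.4, 89.9, 161.4]
ft_force: [0.1, 0.2, -3.4]
finger_gap: 43.6
```

```bash
python3 -c "
from h import *
go((499,129),13.5,-22)
save('scene','c4',(270,130,430,250),5)
"
```

```text
t 4.5 tcp [497.9 129.4  79.6] jaw axis -22.3 gap 43.6 q [  9.   2. 108.   0.  71.  31.] F [ 0.1  0.2 -3.4] -> shift [66.1  1.3 -0.1] turn -0.3
```

View pics/c4.png

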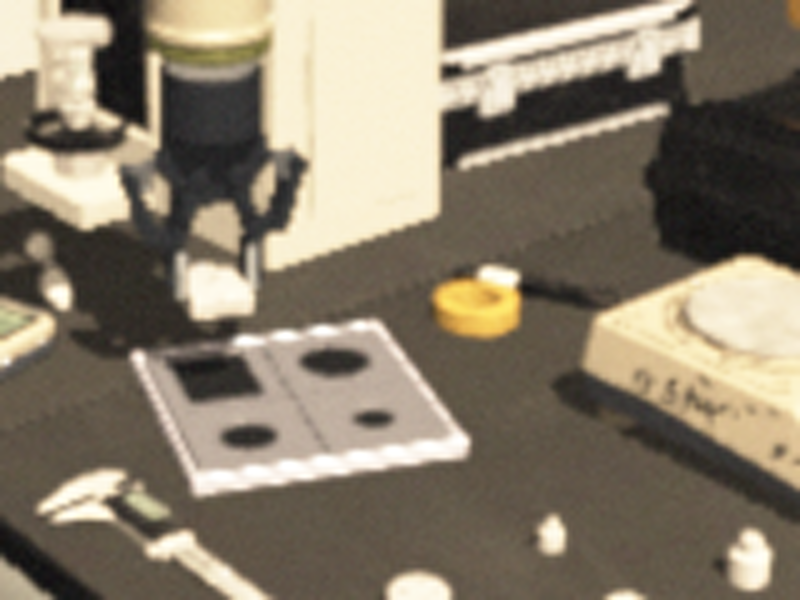

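The block is held level above the rectangular recess at crop (215,375), parallel to it. Lowering it.

{"method": "move_arm", "body": {
  "deltas": [
    [[25,1,0],0],
    [[45,1,0],0],
    [[55,1,0],0],
    [[60,1,0],0],
    [[62,1,0],0],
    [[62,1,0],0]
  ]
}}

```text
time: 5.25
tool_pos: [499.4, 128.1, 18.2]
tcp_rot: [-109.2, 89.9, 138.4]
ft_force: [-1.2, 0.4, -3.7]
finger_gap: 43.4
```

{"method": "move_arm", "body": {
  "deltas": [
    [[2,0,0],0],
    [[4,0,0],0],
    [[4,0,0],0]
  ]
}}

```text
time: 5.62
tool_pos: [499.2, 128.2, 14.1]
tcp_rot: [-96.1, 89.9, 151.5]
ft_force: [0.5, 0.1, -3.7]
finger_gap: 43.1
```

{"method": "move_arm", "body": {
  "deltas": [
    [[0,0,0],0],
    [[0,0,0],0],
    [[0,0,0],0]
  ],
  "jaw": 0.4
}}

```text
time: 6.0
tool_pos: [499.6, 128.2, 14.5]
tcp_rot: [-133.3, 89.9, 114.4]
ft_force: [0.1, -0.1, -0.4]
finger_gap: 59.8
```

{"method": "move_arm", "body": {
  "deltas": [
    [[-20,0,0],0],
    [[-50,0,0],0],
    [[-85,0,0],0],
    [[-85,0,0],0]
  ]
}}

```text
time: 6.5
tool_pos: [502.4, 128.6, 103.3]
tcp_rot: [128.2, 89.6, 15.8]
ft_force: [-0.3, -0.0, 0.7]
finger_gap: 59.7
```

```bash
python3 -c "
from h import *
go((426,-181),60,0)
save('scene','c5',(270,130,430,250),5)
"
```

```text
t 6.5 tcp [502.4 128.6 103.3] jaw axis -22.4 gap 59.7 q [  9.   0. 107.   0.  73.  31.] F [-0.3 -0.   0.7] -> shift [ 42.2  46.8 315.6] turn -22.4
```

View pics/c5.png

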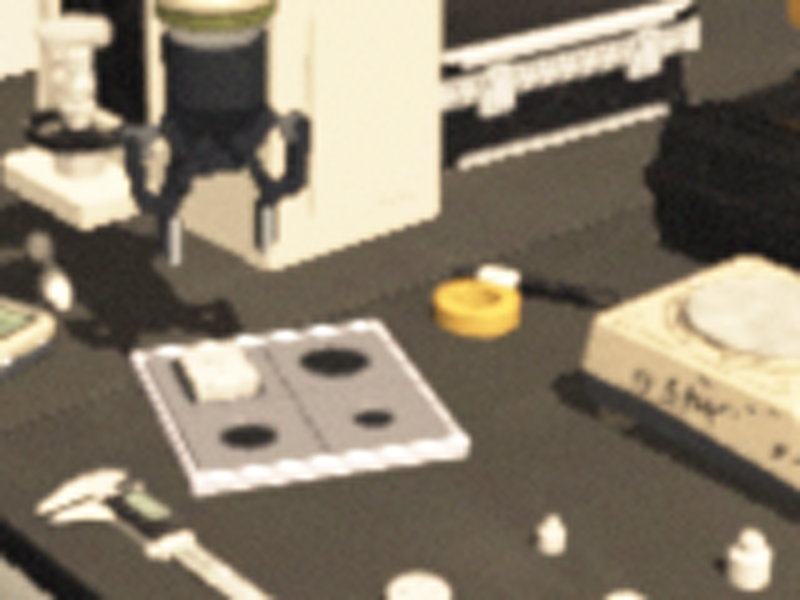

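The block sits flat in its recess at crop (220,372). Next is the disc, with no turn needed and the jaws kept at about 60 mm to stay clear of the caliper.

{"method": "move_arm", "body": {
  "deltas": [
    [[42,47,316],0],
    [[42,47,316],0],
    [[42,47,316],0],
    [[42,47,316],0],
    [[42,47,316],0],
    [[42,47,316],0],
    [[42,47,316],0],
    [[42,47,316],0]
  ]
}}

```text
time: 7.55
tool_pos: [424.6, -180.3, 58.1]
tcp_rot: [150.1, 89.8, 37.8]
ft_force: [0.3, -0.8, -0.3]
finger_gap: 59.9
```

```bash
python3 -c "
from h import *
go((426,-181),5)
save('scene','c6',(300,190,440,295),5)
"
```

```text
t 7.5 tcp [ 424.6 -180.3   58.1] jaw axis -22.3 gap 59.9 q [-30.  -5. 117.   0.  68.  -7.] F [ 0.3 -0.8 -0.3] -> shift [53.1  1.4  0.3] turn 0.0
```

View pics/c6.png

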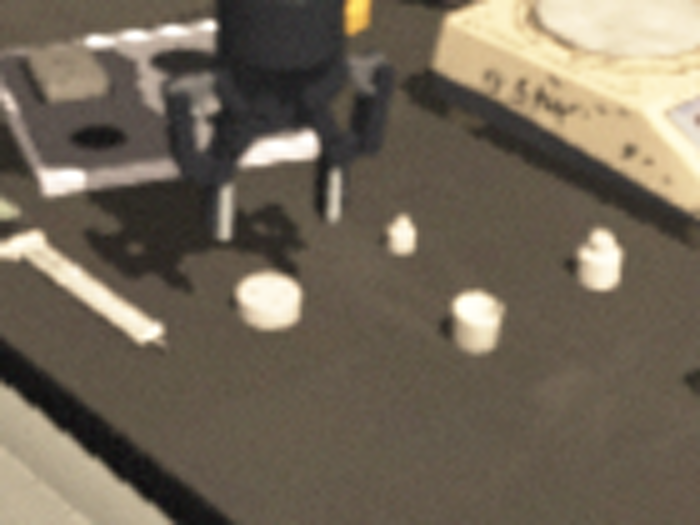

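The disc at crop (268,300) lies straight below the fingers, and the caliper is clear on the left.

{"method": "move_arm", "body": {
  "deltas": [
    [[20,1,0],0],
    [[38,1,0],0],
    [[48,1,0],0],
    [[53,1,0],0],
    [[53,1,0],0]
  ]
}}

```text
time: 8.22
tool_pos: [426.1, -180.2, 5.4]
tcp_rot: [145.5, 89.8, 33.2]
ft_force: [0.6, -0.1, 0.3]
finger_gap: 59.6
```

{"method": "move_arm", "body": {
  "deltas": [
    [[0,0,0],0],
    [[0,0,0],0],
    [[0,0,0],0],
    [[0,0,0],0],
    [[0,0,0],0]
  ],
  "jaw": -1
}}

```text
time: 8.85
tool_pos: [426.6, -180.5, 6.5]
tcp_rot: [133.3, 89.8, 21.0]
ft_force: [-1.8, 1.2, 6.8]
finger_gap: 34.6
```

```bash
python3 -c "
from h import *
go((584,94),80)
"
```

```text
t 8.8 tcp [ 426.6 -180.5    6.5] jaw axis -22.2 gap 34.6 q [-29.   0. 118.   0.  62.  -7.] F [-1.8  1.2  6.8] -> shift [ -72.4   42.1 -313.8] turn 0.0
```

{"method": "move_arm", "body": {
  "deltas": [
    [[-20,0,0],0],
    [[-40,0,0],0],
    [[-40,0,0],0]
  ]
}}

```text
time: 9.22
tool_pos: [428.0, -181.5, 48.3]
tcp_rot: [108.9, 89.6, -3.3]
ft_force: [-0.1, -0.3, -2.2]
finger_gap: 34.3
```

```bash
python3 -c "
from h import *
go((584,94),80)
save('scene','c7',(300,190,440,295),5)
"
```

```text
t 9.2 tcp [ 428.  -181.5   48.3] jaw axis -22.2 gap 34.3 q [-29.  -4. 117.   0.  67.  -7.] F [-0.1 -0.3 -2.2] -> shift [ -30.6   40.4 -314.1] turn 0.0
```

View pics/c7.png

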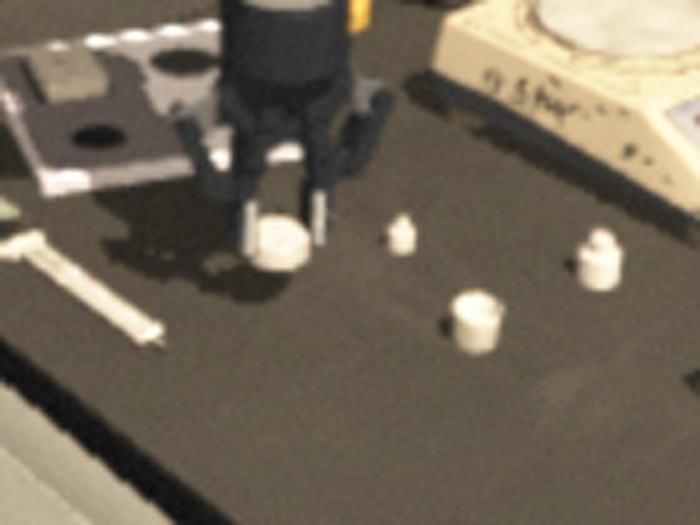

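```bash
python3 -c "
from h import *
p,d=r.snapshot('scene');W=cloud('scene',d)
go((0,0),0)
# bright disc pixels
g=p.astype(int).sum(2)
m=(g>480);m[:230]=0;m[246:]=0;m[:,:349]=0;m[:,363:]=0
q=W[m];print(len(q),np.percentile(q,[2,50,98],axis=0).round(1))
t=q[np.abs(q[:,2]-56)<3];print('top',len(t),t.mean(0).round(1),t.min(0).round(1),t.max(0).round(1))
print('ray at z=49',at_z('scene',(356,238.4),49).round(1))
p=np.load('pics/scene0rgb.npy')
# sanity: same measure of disc from initial scene picture
d=np.load('pics/scene0.npy');W=cloud('scene',d);q=W[244:256,346:362].reshape(-1,3);q=q[np.abs(q[:,2]-14)<3];print('start disc top',q.mean(0),q.min(0),q.max(0))
"
```

```text
t 9.3 tcp [ 426.5 -180.6   46.2] jaw axis -22.2 gap 34.3 q [-29.  -4. 117.   0.  67.  -7.] F [-0.3 -0.  -2.8] -> shift [  44.6 -463.2   -5.7] turn 0.0
117 [[ 4.014e+02 -2.007e+02 -2.000e-01]
 [ 4.217e+02 -1.852e+02  5.260e+01]
 [ 4.981e+02 -1.018e+02  7.840e+01]]
top 33 [ 424.5 -184.2   54.4] [ 400.6 -200.4   53.1] [ 444.2 -162.8   58.6]
ray at z=49 [ 429.1 -184.    49. ]
start disc top [ 424.00766446 -180.05038857   12.94819307] [ 404.98648464 -199.50352459   11.0085022 ] [ 443.06645331 -161.33396378   16.21632309]
```

The disc is held centred to within about 4 mm (measured (424,-183) against a TCP of (426,-181)) and level. Carrying it to the widest recess.

{"method": "move_arm", "body": {
  "deltas": [
    [[-33,5,-40],0],
    [[-33,40,-314],0],
    [[-33,40,-314],0],
    [[-33,40,-314],0],
    [[-33,40,-314],0],
    [[-33,40,-314],0],
    [[-33,40,-314],0],
    [[-33,40,-314],0],
    [[-33,40,-314],0]
  ]
}}

```text
time: 10.45
tool_pos: [581.5, 93.7, 79.8]
tcp_rot: [131.1, 89.8, 18.8]
ft_force: [0.5, -0.7, -0.9]
finger_gap: 34.5
```

```bash
python3 -c "
from h import *
go((584,95),15.2)
"
```

```text
t 10.4 tcp [581.5  93.7  79.8] jaw axis -22.3 gap 34.5 q [ 4. 13. 96.  0. 71. 26.] F [ 0.5 -0.7 -0.9] -> shift [64.6  1.7 -2. ] turn 0.0
```

{"method": "move_arm", "body": {
  "deltas": [
    [[25,2,-2],0],
    [[45,2,-2],0],
    [[55,2,-2],0],
    [[60,2,-2],0],
    [[63,2,-2],0],
    [[65,2,-2],0],
    [[65,2,-2],0]
  ]
}}

```text
time: 11.32
tool_pos: [584.5, 95.0, 15.1]
tcp_rot: [129.6, 89.8, 17.3]
ft_force: [-0.4, -0.0, -1.7]
finger_gap: 34.7
```

{"method": "move_arm", "body": {
  "deltas": [
    [[0,0,0],0],
    [[0,0,0],0],
    [[0,0,0],0]
  ],
  "jaw": 0.35
}}

```text
time: 11.7
tool_pos: [584.7, 95.0, 15.4]
tcp_rot: [127.9, 89.7, 15.6]
ft_force: [-0.4, 0.3, 0.4]
finger_gap: 58.0
```

{"method": "move_arm", "body": {
  "deltas": [
    [[-20,0,0],0],
    [[-50,0,0],0],
    [[-65,0,0],0],
    [[-65,0,0],0]
  ]
}}

```text
time: 12.2
tool_pos: [586.0, 95.0, 82.7]
tcp_rot: [122.4, 89.5, 10.1]
ft_force: [0.8, 0.7, -0.6]
finger_gap: 57.3
```

```bash
python3 -c "
from h import *
go((611,-281),70)
save('scene','c8',(270,130,430,250),5)
"
```

```text
t 12.2 tcp [586.   95.   82.7] jaw axis -22.3 gap 57.3 q [ 4. 13. 95.  0. 71. 27.] F [ 0.8  0.7 -0.6] -> shift [ 12.3 165.7 338.5] turn 0.0
```

View pics/c8.png

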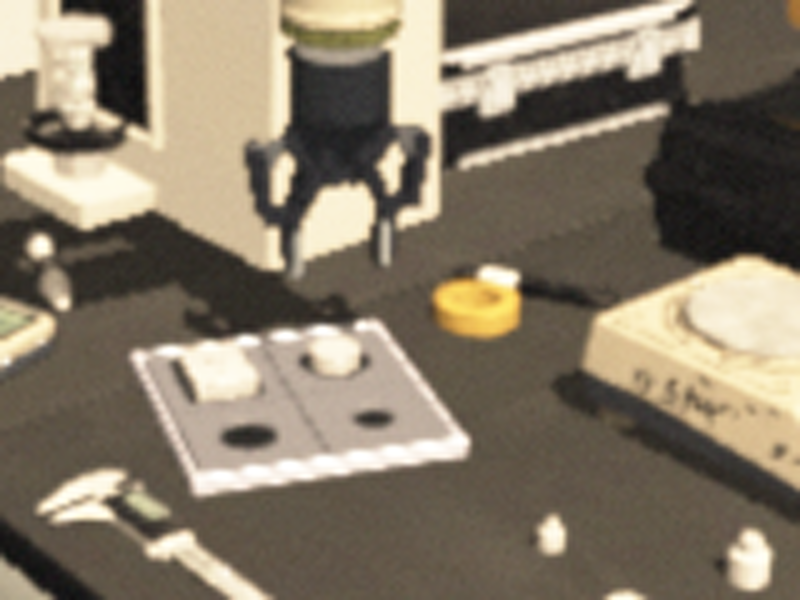

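The disc lies flat in the widest recess at crop (335,355). Next is the larger weight.

{"method": "move_arm", "body": {
  "deltas": [
    [[12,166,338],0],
    [[12,166,338],0],
    [[12,166,338],0],
    [[12,166,338],0],
    [[12,166,338],0],
    [[12,166,338],0],
    [[12,166,338],0],
    [[12,166,338],0],
    [[12,166,338],0]
  ],
  "jaw": 0.1
}}

```text
time: 13.38
tool_pos: [610.1, -278.9, 67.9]
tcp_rot: [140.5, 89.7, 28.3]
ft_force: [-0.0, -0.1, 0.2]
finger_gap: 46.7
```

```bash
python3 -c "
from h import *
go((611,-281),7)
save('scene','c9',(350,160,490,265),5)
"
```

```text
t 13.4 tcp [ 610.1 -278.9   67.9] jaw axis -22.2 gap 46.7 q [-29.  25.  82.   0.  73.  -7.] F [-0.  -0.1  0.2] -> shift [60.9  1.5  1.8] turn 0.0
```

View pics/c9.png

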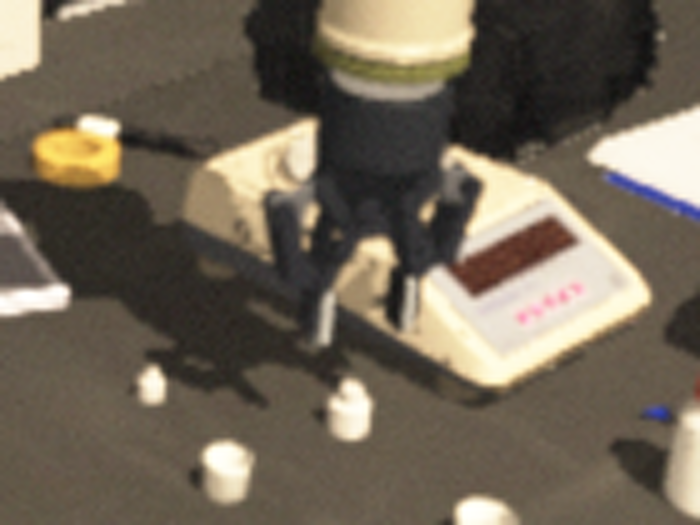

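The balance front is close behind the +x finger, so I'll turn the jaw axis along y before descending. The weight is at crop (350,410), below the fingers.

{"method": "move_arm", "body": {
  "deltas": [
    [[0,2,2],68],
    [[0,2,2],68],
    [[0,2,2],68],
    [[0,2,2],68],
    [[0,2,2],68],
    [[0,2,2],68],
    [[0,2,2],68],
    [[30,2,2],68],
    [[50,2,2],68],
    [[61,2,2],68],
    [[61,2,2],68]
  ]
}}

```text
time: 14.8
tool_pos: [611.0, -280.6, 6.0]
tcp_rot: [-133.6, 89.8, 46.2]
ft_force: [-0.2, 0.6, 0.3]
finger_gap: 47.1
```

{"method": "move_arm", "body": {
  "deltas": [
    [[0,0,0],0],
    [[0,0,0],0],
    [[0,0,0],0],
    [[0,0,0],0],
    [[0,0,0],0]
  ],
  "jaw": -1,
  "squeeze": 40
}}

```text
time: 15.42
tool_pos: [611.8, -281.1, 7.2]
tcp_rot: [-154.5, 89.7, 25.3]
ft_force: [0.6, -1.1, 6.0]
finger_gap: 22.8
```

```bash
python3 -c "
from h import *
go((464,44),80)
"
```

```text
t 15.4 tcp [ 611.8 -281.1    7.2] jaw axis -90.2 gap 22.8 q [-29.  29.  83.   0.  67.  61.] F [ 0.6 -1.1  6. ] -> shift [ -72.8 -324.8  148.4] turn 0.0
```

{"method": "move_arm", "body": {
  "deltas": [
    [[-30,0,0],0],
    [[-73,0,0],0],
    [[-73,-325,148],0],
    [[-73,-325,148],0],
    [[-73,-325,148],0],
    [[-73,-325,148],0],
    [[-73,-325,148],0],
    [[-73,-325,148],0],
    [[-73,-325,148],0],
    [[-73,-325,148],0],
    [[-73,-325,148],0]
  ]
}}

```text
time: 16.8
tool_pos: [464.9, 43.2, 80.3]
tcp_rot: [-158.9, 89.7, 20.9]
ft_force: [0.2, 0.5, -0.9]
finger_gap: 22.8
```

```bash
python3 -c "
from h import *
go((464,44),16)
save('scene','c10',(270,130,430,250),5)
"
```

```text
t 16.8 tcp [464.9  43.2  80.3] jaw axis -90.2 gap 22.8 q [ -1.  -6. 115.   0.  71.  89.] F [ 0.2  0.5 -0.9] -> shift [64.3 -0.7  1.2] turn 0.0
```

View pics/c10.png

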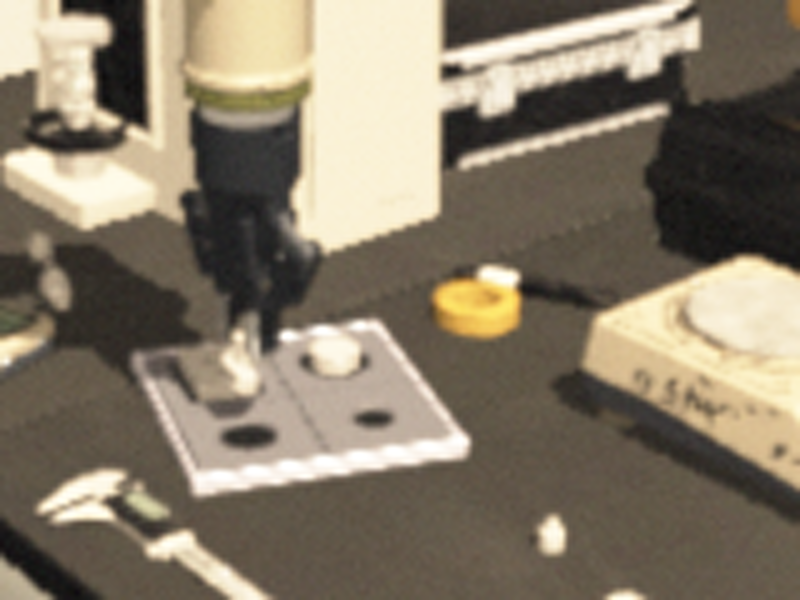

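The weight is held upright at crop (242,370), above the middle-sized recess at (248,436). Lowering and releasing it.

{"method": "move_arm", "body": {
  "deltas": [
    [[25,-1,1],0],
    [[45,-1,1],0],
    [[55,-1,1],0],
    [[60,-1,1],0],
    [[62,-1,1],0],
    [[64,-1,1],0],
    [[64,-1,1],0]
  ]
}}

```text
time: 17.73
tool_pos: [464.5, 44.4, 16.6]
tcp_rot: [-159.6, 89.7, 20.1]
ft_force: [-0.3, 0.7, -0.4]
finger_gap: 22.4
```

{"method": "move_arm", "body": {
  "deltas": [
    [[0,0,0],0],
    [[0,0,0],0],
    [[0,0,0],0]
  ],
  "jaw": 0
}}

```text
time: 18.1
tool_pos: [464.6, 44.4, 16.8]
tcp_rot: [-160.7, 89.6, 19.0]
ft_force: [0.6, 0.4, 0.2]
finger_gap: 42.5
```

{"method": "move_arm", "body": {
  "deltas": [
    [[-20,0,0],0],
    [[-45,0,0],0],
    [[-65,0,0],0],
    [[-65,0,0],0]
  ]
}}

```text
time: 18.6
tool_pos: [465.8, 44.2, 83.5]
tcp_rot: [-168.4, 89.4, 11.4]
ft_force: [0.3, -0.2, 0.5]
finger_gap: 42.6
```

```bash
python3 -c "
from h import *
go((540,-179),60)
save('scene','c11',(270,130,430,250),5)
"
```

```text
t 18.6 tcp [465.8  44.2  83.5] jaw axis -90.2 gap 42.6 q [ -1.  -7. 115.   0.  71.  89.] F [ 0.3 -0.2  0.5] -> shift [ 23.8 223.  -74.9] turn 0.0
```

View pics/c11.png

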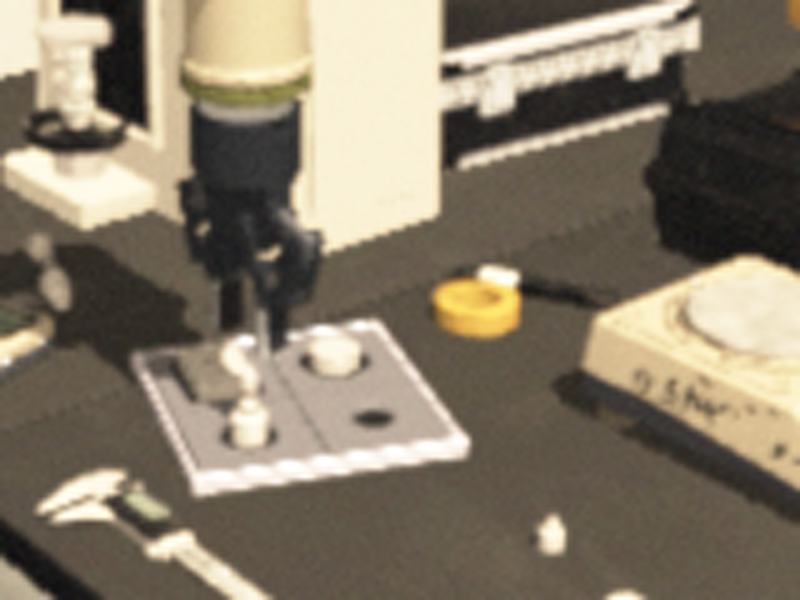

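The larger weight stands upright in its recess at crop (250,422). The bright patch at (240,365) is light on the block. Last is the smaller weight.

{"method": "move_arm", "body": {
  "deltas": [
    [[24,223,-75],0],
    [[24,223,-75],0],
    [[24,223,-75],0],
    [[24,223,-75],0],
    [[24,223,-75],0],
    [[24,223,-75],0],
    [[24,223,-75],0]
  ]
}}

```text
time: 19.52
tool_pos: [538.5, -177.7, 57.7]
tcp_rot: [-157.5, 89.6, 22.4]
ft_force: [0.1, -0.2, 0.5]
finger_gap: 42.4
```

```bash
python3 -c "
from h import *
go((540,-179),6)
save('scene','c12',(320,160,460,265),5)
"
```

```text
t 19.5 tcp [ 538.5 -177.7   57.7] jaw axis -90.2 gap 42.4 q [-24.  11. 100.   0.  68.  66.] F [ 0.1 -0.2  0.5] -> shift [51.7  1.4 -1.2] turn 0.0
```

View pics/c12.png

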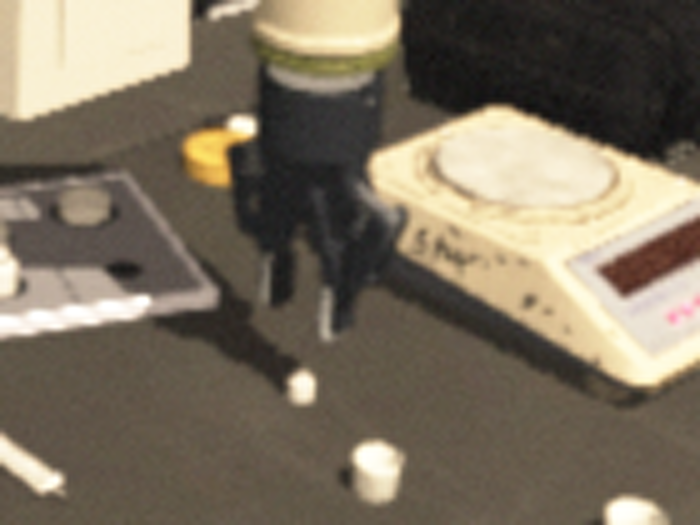

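The small weight at crop (302,385) lies directly below the finger midpoint at (303,320).

{"method": "move_arm", "body": {
  "deltas": [
    [[20,1,-1],0],
    [[38,1,-1],0],
    [[47,1,-1],0],
    [[52,1,-1],0],
    [[52,1,-1],0]
  ]
}}

```text
time: 20.2
tool_pos: [539.9, -178.6, 5.6]
tcp_rot: [-157.5, 89.6, 22.3]
ft_force: [0.4, 0.3, -0.5]
finger_gap: 42.4
```

{"method": "move_arm", "body": {
  "deltas": [
    [[0,0,0],0],
    [[0,0,0],0],
    [[0,0,0],0],
    [[0,0,0],0],
    [[0,0,0],0]
  ],
  "jaw": -1,
  "squeeze": 25
}}

```text
time: 20.82
tool_pos: [540.5, -178.9, 6.3]
tcp_rot: [-164.7, 89.6, 15.1]
ft_force: [-1.2, -1.0, 6.0]
finger_gap: 13.6
```

```bash
python3 -c "
from h import *
go((550,9),75)
"
```

```text
t 20.8 tcp [ 540.5 -178.9    6.3] jaw axis -90.2 gap 13.6 q [-24.  15. 101.   0.  63.  66.] F [-1.2 -1.   6. ] -> shift [ -68.3 -188.1   -9.5] turn 0.0
```

{"method": "move_arm", "body": {
  "deltas": [
    [[-30,0,0],0],
    [[-68,-30,-2],0],
    [[-68,-188,-9],0],
    [[-68,-188,-9],0],
    [[-68,-188,-9],0],
    [[-68,-188,-9],0],
    [[-68,-188,-9],0],
    [[-68,-188,-9],0]
  ]
}}

```text
time: 21.82
tool_pos: [549.4, 7.8, 74.5]
tcp_rot: [-165.1, 89.6, 14.7]
ft_force: [-0.3, -0.6, -1.5]
finger_gap: 13.7
```

```bash
python3 -c "
from h import *
go((550,9),15)
save('scene','c13',(270,130,430,250),5)
"
```

```text
t 21.8 tcp [549.4   7.8  74.5] jaw axis -90.2 gap 13.7 q [ -5.   7. 103.   0.  70.  86.] F [-0.3 -0.6 -1.5] -> shift [59.5 -1.1 -0.2] turn 0.0
```

View pics/c13.png

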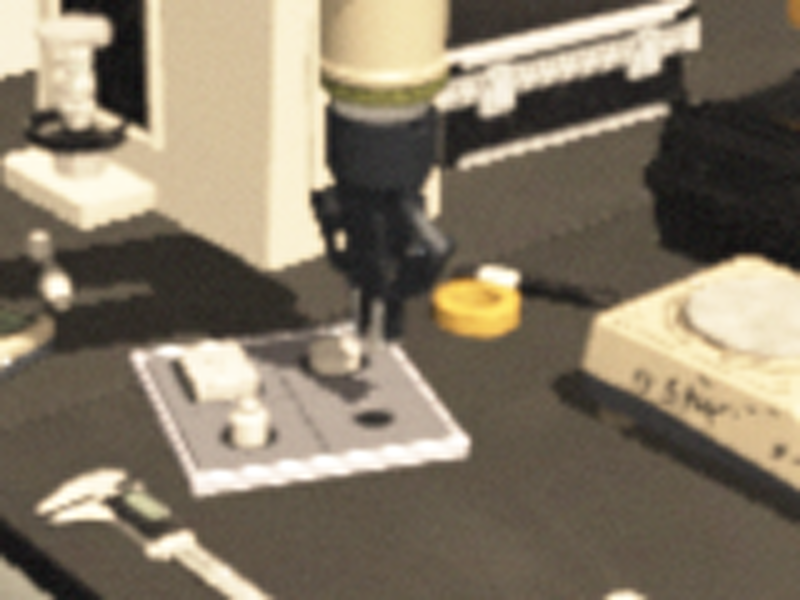

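The small weight is gone from the bench and the gap is steady at 13.7, so it's held, hidden by the near finger, above the recess at (374,418). Lowering it.

{"method": "move_arm", "body": {
  "deltas": [
    [[25,-1,0],0],
    [[40,-1,0],0],
    [[50,-1,0],0],
    [[55,-1,0],0],
    [[58,-1,0],0],
    [[59,-1,0],0],
    [[59,-1,0],0]
  ]
}}

```text
time: 22.75
tool_pos: [550.1, 8.9, 15.9]
tcp_rot: [-166.4, 89.5, 13.4]
ft_force: [0.1, 0.1, -0.8]
finger_gap: 13.7
```

{"method": "move_arm", "body": {
  "deltas": [
    [[0,0,0],0],
    [[0,0,0],0],
    [[0,0,0],0]
  ],
  "jaw": -0.2
}}

```text
time: 23.12
tool_pos: [550.3, 8.9, 16.1]
tcp_rot: [-167.0, 89.5, 12.7]
ft_force: [0.6, -0.3, -0.5]
finger_gap: 34.1
```

{"method": "move_arm", "body": {
  "deltas": [
    [[-20,0,0],0],
    [[-50,0,0],0],
    [[-100,60,0],0],
    [[-150,120,0],0],
    [[-150,180,0],0],
    [[-150,240,0],0],
    [[-150,300,0],0],
    [[-150,300,0],0],
    [[-150,300,0],0]
  ]
}}

```text
time: 24.25
tool_pos: [547.4, -292.1, 165.2]
tcp_rot: [-162.4, 89.5, 17.3]
ft_force: [0.8, 0.3, 0.3]
finger_gap: 34.5
```

Run:
```python
from m import *
p,d=r.snapshot('top')
go((0,0),0)
W=cloud('top',d)
for n,u,v in(("block",320.5,207.2),("disc",331,182),("large",346.5,217.7),("small",356.6,191.8)):
    q=W[int(v)-6:int(v)+8,int(u)-6:int(u)+8,2];print(n,np.percentile(q,[5,50,95]).round(1))
rep(p,[("recess/parts bright",(304,168,374,232),18)],False,185)
rep(p,(("cupw",(472,172,494,194),10),("cupt",(437,195,457,214),12)),False,110)
a=cv2.resize(p[160:240,295:380,::-1],None,fx=6,fy=6,interpolation=cv2.INTER_CUBIC)
s,_=r.snapshot('scene');b=cv2.resize(s[185:235,290:370,::-1],(510,319),interpolation=cv2.INTER_CUBIC)
b=cv2.resize(b,(290,181)); im=np.zeros((480,800,3),np.uint8);im[:480,:510]=a;im[:181,510:]=b
c=cv2.resize(s[190:290,340:460,::-1],(290,242),interpolation=cv2.INTER_CUBIC);im[200:442,510:]=c
cv2.imwrite('pics/c14.png',im)
```

```text
t 24.3 tcp [ 547.6 -290.7  165.1] jaw axis -90.3 gap 33.6 q [-33.  12.  87.   0.  81.  57.] F [ 0.   0.4 -0.8] -> shift [ 161.8 -287.4  550.3] turn 0.0
block [10.3 22.1 26.3]
disc [ 5.7 18.2 23.9]
large [ 5.6 11.2 40.3]
small [ 6.  11.1 21.3]
recess/parts bright [333.3 183.4] 21 [577.3  86.1  18. ] edges [(22, -37), (11, -128)]
recess/parts bright [365.5 211.1] 56 [484.5 -17.7  18. ] edges [(142, -22), (4, -112)]
recess/parts bright [319.7 206.6] 154 [500.4 131.5  18. ] edges [(50, -34), (38, -124)]
recess/parts bright [348.5 219.1] 13 [458.8  37.9  18. ] edges [(19, -46), (7, -136)]
recess/parts bright [338.2 230.3] 9 [422.4  71.9  18. ] edges [(4, -19), (17, -109)]
cupw [490. 187.] 91 [ 561.  -427.3   10. ] edges [(29, -91), (57, 176)]
cupt [446.5 205. ] 69 [ 502.6 -282.1   12. ] edges [(29, -91), (26, 177)]
```

View pics/c14.png

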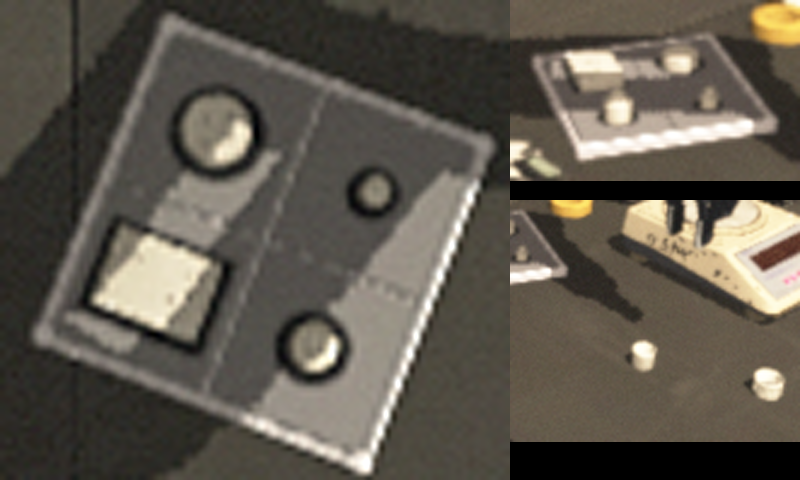

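Crop c14 shows all four parts seated, each with a dark gap all round: disc (215,130), small weight (373,192), block (157,285), larger weight (313,345). Both cups stand upright. Handing in.

```bash
python3 -c "
from bench import r
print(r.hand_in())"
```

```text
the job is handed in; nothing more can be done
None
```

I packed the block, disc, larger weight and smaller weight into their own recesses and handed the job in at about 24.5 s of the 96 s allowed. The hand-in reports no verdict.

- **Parts:** in the final pictures all four lie flat, with an even dark gap all round. The block's top read about 22 mm by depth (23 expected). The depth readings on the three round parts were too noisy to confirm their seating height, so that rests on the pictures.
- **Forces:** the wrist force readings stayed under 7 N in every reading.
- **Cups:** the tall cup measured unmoved to within 0.3 mm. The last measurement of the wide cup from the top camera was (561, -427), against (578, -412) at the start. I think the arm intruded into that view, because the blob came out 57 mm long. The scene camera shows the cup upright, and the arm never went near it.
- **Grip readings:** the finger gap read 1.5 to 3.5 mm less than the true part sizes on all four grasps. The only grasp I measured while holding, the disc, was centred to within about 4 mm.

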